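# Put the washers' water filter on bypass

### The job

The cartridge in the water filter is due for a change, so put the filter on bypass without cutting the water to the washers: with one finger, push the lever of the bypass valve on the plain pipe behind the filter fully open (along its pipe), and only then push the levers of the two valves left and right of the filter fully shut (square across their pipe), in either order. Only push the levers round; leave the spare cartridge, tools and other things on the counter where they are.

Things in the scene. Friction and masses are not known exactly. Their poses are not given: they have to be found in the camera images.
- manifold: Fixed pipework on the counter. Origin on the counter under the filter's centre; x away from the robot at yaw 0, y left, z up. Two 22 mm copper pipes along y, axes 165 mm up: filter run at x = 0 (valves at y = +-150 mm) and behind it, at x = 110 mm, the plain bypass run (valve at y = 0). Joined at y = +-235 mm; the filter run goes on to y = +-300 mm and down into the counter.
- filter_top (a point): Centre of the flat top of the filter housing, 190 mm above the counter, in the middle of the filter run: white head 112 mm in diameter over a clear bowl with a white cartridge in it. Fixed.
- left_valve (a joint): Lever of the valve to the left of the filter, a quarter-turn ball valve. Value = how far it is open: 0 fully shut (lever square across the pipe, pointing to the manifold's -x, towards the robot), 1.571 fully open (lever along the pipe, pointing to -y); opening is anticlockwise seen from above, hard stop at each end. Stiff, stays where left: about 7 N sideways on the grip moves it.
- left_valve_stem (a point): Point on the upright stem axis of the valve to the left of the filter, at the height of the middle of its grip (215 mm above the counter); the stem's own top is at about 210 mm.
- left_valve_grip (a point): Centre of the black grip of the valve to the left of the filter, 65 mm from the stem. Level bar 18 mm wide, 11 mm thick (210 to 221 mm above the counter), from 36 to 94 mm out from the stem; inward of it a thin steel strip slopes down to the stem. Clear air beneath, down to the pipes (tops at 176 mm, fittings 180 mm).
- right_valve (a joint): Lever of the valve to the right of the filter, a quarter-turn ball valve. Value = how far it is open: 0 fully shut (lever square across the pipe, pointing to the manifold's -x, towards the robot), 1.571 fully open (lever along the pipe, pointing to -y); opening is anticlockwise seen from above, hard stop at each end. Stiff, stays where left: about 7 N sideways on the grip moves it.
- right_valve_stem (a point): Point on the upright stem axis of the valve to the right of the filter, at the height of the middle of its grip (215 mm above the counter); the stem's own top is at about 210 mm.
- right_valve_grip (a point): Centre of the black grip of the valve to the right of the filter, 65 mm from the stem. Level bar 18 mm wide, 11 mm thick (210 to 221 mm above the counter), from 36 to 94 mm out from the stem; inward of it a thin steel strip slopes down to the stem. Clear air beneath, down to the pipes (tops at 176 mm, fittings 180 mm).
- bypass_valve (a joint): Lever of the bypass valve behind the filter, a quarter-turn ball valve. Value = how far it is open: 0 fully shut (lever square across the pipe, pointing to the manifold's +x, away from the robot), 1.571 fully open (lever along the pipe, pointing to +y); opening is anticlockwise seen from above, hard stop at each end. Stiff, stays where left: about 7 N sideways on the grip moves it.
- bypass_valve_stem (a point): Point on the upright stem axis of the bypass valve behind the filter, at the height of the middle of its grip (215 mm above the counter); the stem's own top is at about 210 mm.
- bypass_valve_grip (a point): Centre of the black grip of the bypass valve behind the filter, 65 mm from the stem. Level bar 18 mm wide, 11 mm thick (210 to 221 mm above the counter), from 36 to 94 mm out from the stem; inward of it a thin steel strip slopes down to the stem. Clear air beneath, down to the pipes (tops at 176 mm, fittings 180 mm).
- cartridge: Bystander, loose: spare white filter cartridge, 60 mm diameter, 125 mm tall, standing on the counter between the two pipe runs. Origin at the centre of its underside unless said.
- grease: Bystander, loose: small white jar, 50 mm diameter, 40 mm tall, between the two pipe runs. Origin at the centre of its underside unless said.
- spanner: Bystander, loose: grey plastic ring spanner for the filter bowl, lying in front of the filter: ring 144 mm across with a 130 mm handle, 14 mm thick; origin at the ring's centre, on the counter.
- wrench: Bystander, loose: steel wrench 180 mm long, lying behind the left end of the pipes. Origin at the centre of its underside unless said.
- mug: Bystander, loose: white mug, 80 mm diameter, 95 mm tall, behind the pipes. Origin at the centre of its underside unless said.
- detergent: Bystander, loose: blue detergent bottle, 84 mm diameter, 210 mm tall, behind the pipes. Origin at the centre of its underside unless said.
- carton: Bystander, loose: cardboard box 70 x 115 x 55 mm tall, in front of the left end of the pipes. Origin at the centre of its underside unless said.

How it is judged:
By the outcome, as a careful person would: the job done as asked, in the order asked, and still so for the second after the job is handed in, with the robot touching nothing.
It also fails if it takes over 58 s, if anything falls off the work surface, if the arm or the gripper's body presses on something with over 40 N, if the wrist force passes 120 N, or if a joint passes its speed limit or range.

### The arm

A 6-joint arm with a two-finger parallel gripper is mounted at the origin on the work surface. World frame = base frame: x ahead of the robot, y to its left, z up, the work surface at z = 0. Lengths are in m, angles in degrees, forces in N, time in s.
With the tool pointing down it reaches from about 0.4 to 0.825 m from the base axis. Payload 7 kg.
Tool frame: the origin (TCP) lies midway between the tips of the shut fingers; the grasp point (between the pads) lies 19 mm behind it; z points along the fingers, y is the line along which they close (so a half turn about z gives the same grasp; the last joint's range is limited). The gripper opens to 88 mm and grips with 3 to 60 N. Pads are 19 mm wide; open, the fingers measure 130 mm over their backs; the gripper's body (78 mm by 193 mm) begins 47 mm behind the grasp point.
Start: joints at [86.293, 20.546, 0.682, 0, -70.136, -16.507], TCP at [0.233, 0.633, 0.227] pointing down, gripper open.
Joint ranges: [-176.03, 176.03], [-82.01, 121.73], [-58.28, 71.71], [-173.87, 95.51], [-174.79, -0.11], [-173.66, 173.66]. Speed limits (degrees/s): [136.94, 136.94, 172.46, 180, 180, 180].

### API

Orientations are given as [roll, pitch, yaw] about the fixed x, y, z axes, in that order (R = Rz(yaw) Ry(pitch) Rx(roll)).
In Python, from plant import get_state, optics, order gives the robot as it stands. The module is installed in compiled form; this text tells all that it offers.
- The arm moves only by the tool send_rows, never from a script. Its argument "moves" is a list of rows, each an object with "slide": the shift along the tool's x, y, z as a fraction of full scale, a list of three; "turn": the turn about the tool's z as a fraction of full scale; "gripper": the opening, from 0 (shut) to 1 (fully open). A call has exactly 5 rows; each row is the pose to reach, as a shift and turn from the pose commanded when the call began, along the tool's axes at that moment; what a row does not reach only later rows make up. Full scale, the value 1, is 150 mm for a shift and 90 degrees for a turn. A row lasts 1/12 s, in which the tool goes at most 41.7 mm and 7.16 degrees, less where a joint would pass 70% of its speed; a pose out of reach is approached as far as the arm can. A call with a number of a shift or a turn outside -1 to 1 is refused whole. A call with a gripper value outside its range is refused whole. The fingers move at their own pace and stop on an object; "newtons" is the grip in N (left out, the last holds). Time passes only in rows, so rows that repeat a pose let the fingers close, or fill a call up. It gives the time, the measured TCP pose, the force, the opening and the grip force at its end, in the units of the state.
- get_state(): the state, without advancing time (a new reading comes with each control period).
- optics.capture(name): name is "side" or "top"; returns a dict with "img" (400x640x3 uint8, red, green, blue), "intrinsics" (3x3 intrinsics, pixels), "origin" and "attitude" of the camera in the world. Camera axes: x right, y down, z forward; pixel columns grow to the right and rows downward; lengths in m; the calibration is good to about 2 mm. A picture is of the moment at which its call begins. There is no depth.
- order.close_job(): hands the job in; it is judged then, once.
Trained networks look in the newest picture that a camera, given by its name, has taken for a name from the list of things; names that differ only in an ending like _2 or _b are one class to them, and where a whole thing is asked for, a point or a joint stands for the part that bears it (a point fixed in the world has none). Each returns a list of dicts, best first, with "p" (0 to 1); they miss things now and then, are a little off and sometimes report something else, mostly with a low value. They report only what shows in the picture. A call takes as long as a camera call.
- optics.look_for(camera, name): "location" ([x, y, z] in m, in world coordinates, good to about 4 mm: the middle of the surface that is visible of it).
The state is a dict: "time_s": time; "joints": joint angles; "qd": joint speeds; "joint_torque": joint torques, N m; "tcp_pos": TCP position; "eef_rot": TCP orientation; "contact_force": force on the tool from outside, world axes, zero at the start; "moment": the same for the moment, N m; "gripper_width": finger opening in m; "gripper_force": force on a finger pad.
Only numpy, scipy, OpenCV 4.12 (cv2) and the standard library are available. Lean on these libraries where they do the work, as an engineer would, in place of code of your own. Each camera call takes 0.05 s, during which the arm holds its last target. There are 200 camera calls.

## Working session

There is one attempt and no reset: what is moved stays moved. The work goes in short steps, Python scripts to look and compute and a tool call to move; the robot and the scene stay as the last step left them, time stands still between calls to the robot, and variables do not carry over. Pictures are saved under pics/ and viewed, at most 10 in all, crops included, and the job is handed in when it is done.

Besides the shell and the picture viewer there is one more tool, called after "Request:" by a JSON object that holds its "name" and its "arguments". send_rows: Moves the arm, as the interface text tells. Shift numbers are shares of 150 mm and turn numbers shares of 90 degrees, none past 1 either way. Its arguments: {"type":"object","properties":{"moves":{"type":"array"},"newtons":{"type":"number"}},"required":["moves"]}

```bash
mkdir -p pics; ls; python3 - <<'E'
from plant import get_state, optics, order
import cv2
s=get_state(); print({k:s[k] for k in('time_s','tcp_pos','eef_rot','gripper_width','contact_force')})
for c in('top','side'):
    d=optics.capture(c); cv2.imwrite(f'pics/{c}0.png',d['img'][:,:,::-1]); print(c,d['origin'],d['attitude'],d['intrinsics'])
    for n in ['filter_top']+[v+e for v in('left_valve','right_valve','bypass_valve') for e in('_stem','_grip')]+['detergent','mug','cartridge','carton']:
        print(c,n,[(round(r['p'],2),[round(x,3) for x in r['location']]) for r in optics.look_for(c,n)[:3]])
E
```

```text
pics
{'time_s': 0.0, 'tcp_pos': array([0.23309589, 0.63295026, 0.22560433]), 'eef_rot': array([ 1.79903713e+02, -9.05021630e-03, -2.02207412e+01]), 'gripper_width': 0.08779957791478686, 'contact_force': array([ 0.73922548, -1.18684651,  0.00980619])}
top [0.42052979 0.08137368 1.02032448] [-168.82523584    1.17408992  -89.81127417] [[398.34563976   0.         316.30431918]
 [  0.         398.34563976 205.08922325]
 [  0.           0.           1.        ]]
top filter_top [(0.85, [0.577, 0.06, 0.179]), (0.18, [0.498, -0.105, 0.221])]
top left_valve_stem [(0.58, [0.576, 0.065, 0.173])]
top left_valve_grip [(0.62, [0.554, 0.185, 0.218])]
top right_valve_stem [(0.65, [0.571, 0.065, 0.173])]
top right_valve_grip [(0.98, [0.497, -0.108, 0.22])]
top bypass_valve_stem [(0.9, [0.573, 0.063, 0.173])]
top bypass_valve_grip [(0.63, [0.69, 0.06, 0.217])]
top detergent [(0.89, [0.714, -0.118, 0.139]), (0.67, [0.498, 0.314, 0.054])]
top mug [(0.69, [0.782, 0.211, 0.047]), (0.63, [0.686, 0.056, 0.218])]
top cartridge [(0.66, [0.616, 0.203, 0.126])]
top carton [(0.67, [0.498, 0.313, 0.058]), (0.26, [0.579, -0.073, 0.043])]
side [ 0.02047775 -0.52321964  0.64641849] [-121.19446389   -0.56802521  -42.65788875] [[444.43564656   0.         322.46444672]
 [  0.         444.43564656 199.58112519]
 [  0.           0.           1.        ]]
side filter_top [(0.96, [0.526, 0.037, 0.17])]
side left_valve_stem [(0.89, [0.526, 0.032, 0.171])]
side left_valve_grip [(0.58, [0.547, 0.168, 0.217])]
side right_valve_stem [(0.57, [0.525, 0.034, 0.171])]
side right_valve_grip [(0.79, [0.485, -0.119, 0.219])]
side bypass_valve_stem [(0.77, [0.525, 0.036, 0.172])]
side bypass_valve_grip [(0.67, [0.525, 0.035, 0.171]), (0.65, [0.69, 0.054, 0.21])]
side detergent [(0.85, [0.703, -0.142, 0.116]), (0.44, [0.689, 0.055, 0.212])]
side mug [(0.83, [0.752, 0.181, 0.044])]
side cartridge [(0.6, [0.638, 0.216, 0.128])]
side carton [(0.97, [0.484, 0.294, 0.049])]
```

View pics/top0.png

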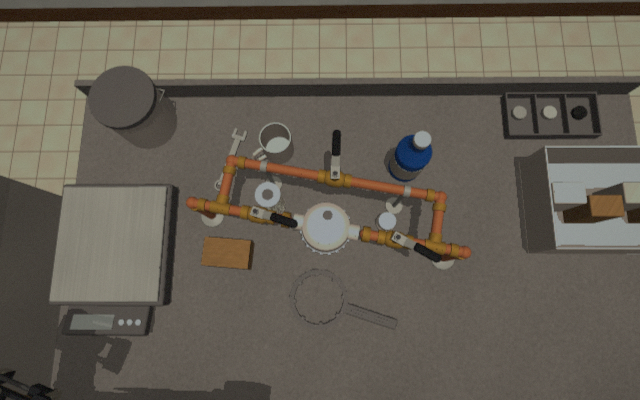

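View pics/side0.png

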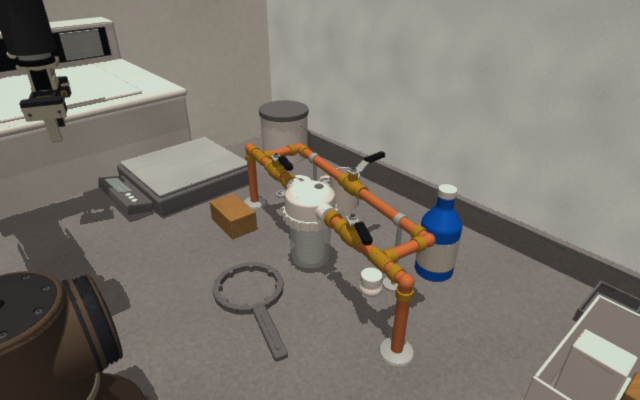

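The top view shows the manifold yawed by about −10°. The filter-run ends are at px (192,203) and (465,253), and the bypass elbows at (232,161) and (439,198). The bypass lever points away from the robot at (336,140), and the left and right levers lie nearly along their pipe. The side view agrees, and nothing stands above the grip height except the canister far off. Next I'll fit the manifold pose from these pixels and the detections.

```bash
cat > h.py <<'E'
import numpy as np
from scipy.spatial.transform import Rotation as R
from scipy.optimize import least_squares
def proj(d,p):
    q=(np.atleast_2d(p)-d['origin'])@R.from_euler('xyz',d['attitude'],degrees=True).as_matrix()
    return (q@np.array(d['intrinsics']).T)[:,:2]/q[:,2:]
def m2w(m,p):
    c,s=np.cos(m[2]),np.sin(m[2]); p=np.atleast_2d(p)
    return np.c_[m[0]+c*p[:,0]-s*p[:,1],m[1]+s*p[:,0]+c*p[:,1],p[:,2]]
STEM={'left':(0,.15,-np.pi),'right':(0,-.15,-np.pi),'bypass':(.11,0,0)}
def lever(v,a,r):
    x,y,o=STEM[v]; return [x+r*np.cos(o+a),y+r*np.sin(o+a),.221]
E
python3 - <<'E'
from h import *
from plant import optics
import cv2
T=optics.capture('top');S=optics.capture('side')
P=np.array([[0,.3,.17],[0,-.3,.17],[.11,.235,.17],[.11,-.235,.17]])
obs=np.array([[192,203],[465,253],[232,161],[439,198]]); obs2=np.array([[250,148],[405,282],[300,149],[428,239]])
f=lambda m:np.r_[(proj(T,m2w(m,P))-obs).ravel(),(proj(S,m2w(m,P))-obs2).ravel()]
s=least_squares(f,[.58,.05,-.17],loss='soft_l1'); m=s.x
print(m,np.degrees(m[2])); print(f(m).round(1))
# refine: lever grips by dark pixels in both views; search pose+angles by grip masks
def dark(d): return (d['img'].max(2)<45).astype(np.uint8)
def outline(m,v,a):
    x,y,o=STEM[v]; c,s_=np.cos(o+a),np.sin(o+a)
    q=[[x+r*c-w*s_,y+r*s_+w*c,z] for r in(.036,.094) for w in(-.009,.009) for z in(.21,.221)]
    return m2w(m,q)
for v in STEM:
  out=[]
  for nm,d in(('top',T),('side',S)):
    dk=dark(d); best=[]
    for a in np.radians(np.arange(-5,100,1)):
        h=cv2.convexHull(proj(d,outline(m,v,a)).astype(np.float32)).astype(np.int32)
        k=np.zeros(dk.shape,np.uint8); cv2.fillConvexPoly(k,h,1); best.append((dk[k>0].mean(),round(np.degrees(a))))
    out.append((nm,sorted(best)[-4:]))
  print(v,out, 'stem',m2w(m,[*STEM[v][:2],.215]))
def jf(u):
    mm=u[:3]; return np.r_[f(mm)]
np.save('m.npy',m)
big=[]
for nm,d in(('top',T),('side',S)):
    im=d['img'][:,:,::-1].copy()
    for q in proj(d,m2w(m,np.r_[P,[[*STEM[v][:2],.21] for v in STEM],[[0,0,.19]]])): cv2.circle(im,tuple(int(round(t)) for t in q),2,(0,255,0),-1)
    c=im[120:280,170:490] if nm=='top' else im[130:310,230:460]
    big.append(cv2.resize(c,(800,int(800*c.shape[0]/c.shape[1])) if nm=='top' else (255,200)))
cv2.imwrite('pics/fit.png',big[0]); cv2.imwrite('pics/fits.png',cv2.resize(im[130:310,230:460],(690,540)))
E
```

```text
[ 0.5395239   0.07587786 -0.18231151] -10.445679933186273
[ 0.5 -0.2  2.1  0.   0.5 -0.5  3.8 -0.5 -1.1 -1.4 -0.3 -1.  -1.3 -2.5
 -1.1 -0. ]
left [('top', [(np.float64(0.6743421052631579), 84), (np.float64(0.6826923076923077), 81), (np.float64(0.6870967741935484), 80), (np.float64(0.6875), 83)]), ('side', [(np.float64(0.5314009661835749), 87), (np.float64(0.5336538461538461), 86), (np.float64(0.5495049504950495), 83), (np.float64(0.5606060606060606), 82)])] stem [[0.56671939 0.22339194 0.215     ]]
right [('top', [(np.float64(0.6497005988023952), 73), (np.float64(0.6504297994269341), 71), (np.float64(0.6530612244897959), 70), (np.float64(0.6666666666666666), 68)]), ('side', [(np.float64(0.5890052356020943), 74), (np.float64(0.5936675461741425), 70), (np.float64(0.6064690026954178), 72), (np.float64(0.6097560975609756), 71)])] stem [[ 0.51232841 -0.07163623  0.215     ]]
bypass [('top', [(np.float64(0.6415770609318996), 13), (np.float64(0.643598615916955), 10), (np.float64(0.6690909090909091), 9), (np.float64(0.6714801444043321), 11)]), ('side', [(np.float64(0.47297297297297297), 11), (np.float64(0.4772727272727273), 10), (np.float64(0.4794520547945205), 12), (np.float64(0.4794520547945205), 13)])] stem [[0.6477009 0.0559345 0.215    ]]
```

View pics/fit.png

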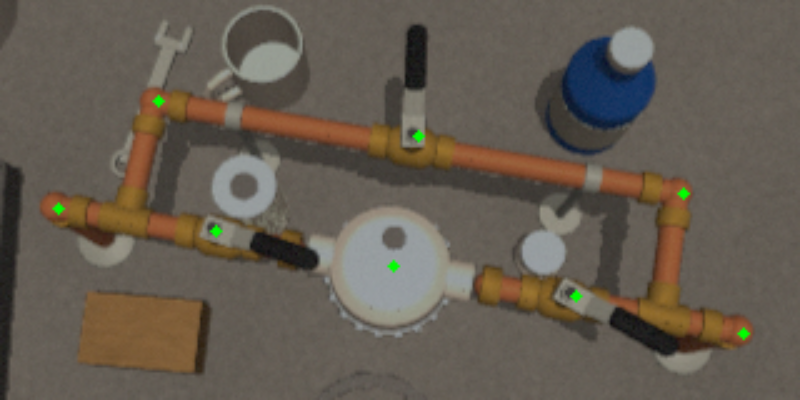

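View pics/fits.png

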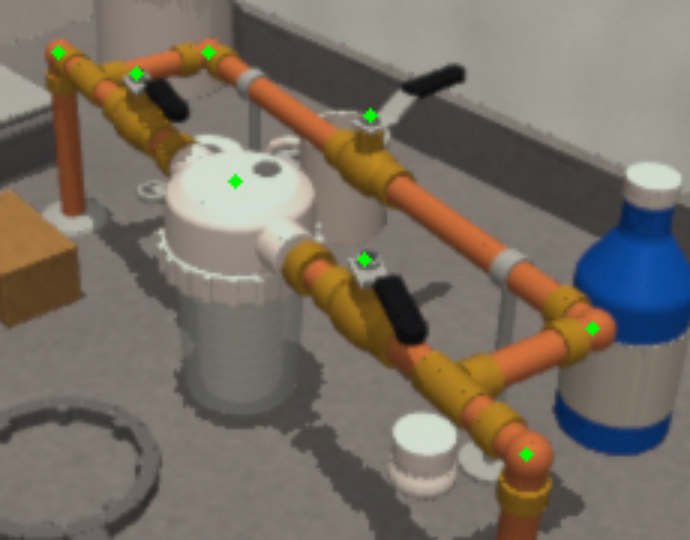

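The fit is good: the green marks sit on the elbows and stems in both views. The manifold is at (0.540, 0.076) with yaw −10.4°. The levers stand at about 11° open (bypass), 82° (left) and 71° (right). Next I'll plan the approach to the bypass lever's −y side with the gripper shut.

```bash
cat >> h.py <<'E'
import json,os
def contact(v,a_deg,off,r=.065,z=.198):
    """pose of shut fingers beside the grip; off = side offset of TCP from lever axis on the pushing side"""
    m=np.load('m.npy'); x,y,o=STEM[v]; a=np.radians(a_deg); sg=1 if v=='bypass' else -1   # motion direction
    e=np.array([np.cos(o+a),np.sin(o+a)]); n=sg*np.array([-e[1],e[0]])
    p=m2w(m,[*(np.array([x,y])+r*e-off*n),z])[0]
    yaw=np.degrees(o+a+m[2])-sg*90
    return np.r_[p,(yaw+180)%360-180]
def plan(way,step=.035,dstep=7.):
    """print calls of 5 rows through waypoints, from the commanded pose in cmd.json"""
    c=np.array(json.load(open('cmd.json'))); pts=[]; p=c.copy()
    for w in way:
        w=np.array(w); d=w-p; k=max(1,int(np.ceil(max(np.linalg.norm(d[:3])/step,abs(d[3])/dstep))))
        pts+=[p+d*i/k for i in range(1,k+1)]; p=w
    while pts:
        rows=[];p0=c.copy();M=R.from_euler('xyz',[180,0,p0[3]],degrees=True).as_matrix()
        while pts and len(rows)<5:
            v=np.r_[(M.T@(pts[0][:3]-p0[:3]))/.15,-(pts[0][3]-p0[3])/90].round(3)+0.
            if abs(v).max()>1: break
            rows.append(v); pts.pop(0)
            c=np.r_[p0[:3]+M@v[:3]*.15,p0[3]-v[3]*90]
        rows+=[rows[-1]]*(5-len(rows))
        print(json.dumps([[*map(float,v)] for v in rows]))
    json.dump(list(c),open('cmd.json','w')); print('ends',c.round(4))
E
python3 - <<'E'
from h import *
json.dump([.233,.633,.227,-20.2],open('cmd.json','w'))
a=contact('bypass',11,.040); print(a)
mid=[a[0],a[1],.30,a[3]]
plan([[.27,.60,.30,-27],mid])
plan([a])
E
```

```text
[ 7.13084839e-01  1.65652182e-02  1.98000000e-01 -8.94456799e+01]
[[0.102, 0.04, -0.162, 0.025], [0.205, 0.081, -0.324, 0.05], [0.307, 0.121, -0.487, 0.076], [0.503, 0.247, -0.487, 0.109], [0.699, 0.372, -0.487, 0.142]]
[[0.219, 0.079, 0.0, 0.033], [0.438, 0.157, 0.0, 0.066], [0.657, 0.236, 0.0, 0.099], [0.876, 0.315, 0.0, 0.132], [0.876, 0.315, 0.0, 0.132]]
[[0.23, 0.032, 0.0, 0.033], [0.46, 0.064, 0.0, 0.066], [0.691, 0.096, 0.0, 0.099], [0.921, 0.128, 0.0, 0.132], [0.921, 0.128, 0.0, 0.132]]
[[0.232, -0.016, 0.0, 0.033], [0.464, -0.032, 0.0, 0.066], [0.696, -0.048, 0.0, 0.099], [0.928, -0.064, 0.0, 0.132], [0.928, -0.064, 0.0, 0.132]]
[[0.224, -0.063, 0.0, 0.033], [0.448, -0.127, 0.0, 0.066], [0.671, -0.19, 0.0, 0.099], [0.895, -0.254, 0.0, 0.132], [0.895, -0.254, 0.0, 0.132]]
[[0.206, -0.108, 0.0, 0.033], [0.412, -0.216, 0.0, 0.066], [0.618, -0.324, 0.0, 0.099], [0.618, -0.324, 0.0, 0.099], [0.618, -0.324, 0.0, 0.099]]
ends [ 7.130e-01  1.650e-02  3.000e-01 -8.941e+01]
[[0.0, 0.0, 0.227, 0.0], [0.0, 0.0, 0.454, 0.0], [0.0, 0.0, 0.68, 0.0], [0.0, 0.0, 0.68, 0.0], [0.0, 0.0, 0.68, 0.0]]
ends [ 7.130e-01  1.650e-02  1.980e-01 -8.941e+01]
```

Request:
{"name": "send_rows", "arguments": {"moves": [{"slide": [0.102, 0.04, -0.162], "turn": 0.025, "gripper": 0}, {"slide": [0.205, 0.081, -0.324], "turn": 0.05, "gripper": 0}, {"slide": [0.307, 0.121, -0.487], "turn": 0.076, "gripper": 0}, {"slide": [0.503, 0.247, -0.487], "turn": 0.109, "gripper": 0}, {"slide": [0.699, 0.372, -0.487], "turn": 0.142, "gripper": 0}], "newtons": 20}}

```text
time_s: 1.72
tcp_pos: [0.3128, 0.5451, 0.3012]
eef_rot: [-179.8, 0.0, -33.1]
contact_force: [0.8, -0.4, -0.2]
gripper_width: 0.0597
gripper_force: 0.0
```

Request:
{"name": "send_rows", "arguments": {"moves": [{"slide": [0.219, 0.079, 0], "turn": 0.033, "gripper": 0}, {"slide": [0.438, 0.157, 0], "turn": 0.066, "gripper": 0}, {"slide": [0.657, 0.236, 0], "turn": 0.099, "gripper": 0}, {"slide": [0.876, 0.315, 0], "turn": 0.132, "gripper": 0}, {"slide": [0.876, 0.315, 0], "turn": 0.132, "gripper": 0}]}}

```text
time_s: 2.13
tcp_pos: [0.3993, 0.4295, 0.3004]
eef_rot: [-180.0, -0.0, -45.2]
contact_force: [-1.4, 1.0, -0.7]
gripper_width: 0.0263
gripper_force: 0.0
```

Request:
{"name": "send_rows", "arguments": {"moves": [{"slide": [0.23, 0.032, 0], "turn": 0.033, "gripper": 0}, {"slide": [0.46, 0.064, 0], "turn": 0.066, "gripper": 0}, {"slide": [0.691, 0.096, 0], "turn": 0.099, "gripper": 0}, {"slide": [0.921, 0.128, 0], "turn": 0.132, "gripper": 0}, {"slide": [0.921, 0.128, 0], "turn": 0.132, "gripper": 0}]}}

```text
time_s: 2.55
tcp_pos: [0.4835, 0.3186, 0.2999]
eef_rot: [180.0, -0.1, -57.1]
contact_force: [-0.5, 1.1, 0.4]
gripper_width: 0.001
gripper_force: 0.0
```

Request:
{"name": "send_rows", "arguments": {"moves": [{"slide": [0.232, -0.016, 0], "turn": 0.033, "gripper": 0}, {"slide": [0.464, -0.032, 0], "turn": 0.066, "gripper": 0}, {"slide": [0.696, -0.048, 0], "turn": 0.099, "gripper": 0}, {"slide": [0.928, -0.064, 0], "turn": 0.132, "gripper": 0}, {"slide": [0.928, -0.064, 0], "turn": 0.132, "gripper": 0}]}}

```text
time_s: 2.97
tcp_pos: [0.5679, 0.2074, 0.2994]
eef_rot: [180.0, -0.1, -69.0]
contact_force: [-0.4, 0.5, -0.2]
gripper_width: 0.0006
gripper_force: 0.0
```

Request:
{"name": "send_rows", "arguments": {"moves": [{"slide": [0.224, -0.063, 0], "turn": 0.033, "gripper": 0}, {"slide": [0.448, -0.127, 0], "turn": 0.066, "gripper": 0}, {"slide": [0.671, -0.19, 0], "turn": 0.099, "gripper": 0}, {"slide": [0.895, -0.254, 0], "turn": 0.132, "gripper": 0}, {"slide": [0.895, -0.254, 0], "turn": 0.132, "gripper": 0}]}}

```text
time_s: 3.38
tcp_pos: [0.6523, 0.096, 0.2987]
eef_rot: [179.9, -0.1, -80.9]
contact_force: [-0.9, 0.4, -0.6]
gripper_width: 0.0004
gripper_force: 0.0
```

Request:
{"name": "send_rows", "arguments": {"moves": [{"slide": [0.206, -0.108, 0], "turn": 0.033, "gripper": 0}, {"slide": [0.412, -0.216, 0], "turn": 0.066, "gripper": 0}, {"slide": [0.618, -0.324, 0], "turn": 0.099, "gripper": 0}, {"slide": [0.618, -0.324, 0], "turn": 0.099, "gripper": 0}, {"slide": [0.618, -0.324, 0], "turn": 0.099, "gripper": 0}]}}

```text
time_s: 3.8
tcp_pos: [0.7137, 0.0152, 0.2983]
eef_rot: [179.9, -0.0, -89.6]
contact_force: [-0.0, -0.2, -0.5]
gripper_width: 0.0003
gripper_force: 0.0
```

Tracking is accurate. Descend, then check with a picture.

Request:
{"name": "send_rows", "arguments": {"moves": [{"slide": [0, 0, 0.2], "turn": 0, "gripper": 0}, {"slide": [0, 0, 0.4], "turn": 0, "gripper": 0}, {"slide": [0, 0, 0.55], "turn": 0, "gripper": 0}, {"slide": [0, 0, 0.68], "turn": 0, "gripper": 0}, {"slide": [0, 0, 0.68], "turn": 0, "gripper": 0}]}}

```text
time_s: 4.22
tcp_pos: [0.7103, 0.0178, 0.1929]
eef_rot: [179.6, -0.0, -89.4]
contact_force: [-0.2, 0.1, -1.7]
gripper_width: 0.0007
gripper_force: 0.0
```

```bash
python3 - <<'E'
from h import *
from plant import optics,get_state
import cv2
d=optics.capture('side'); cv2.imwrite('pics/s1.png',cv2.resize(d['img'][60:310,230:500,::-1],(648,600)))
s=get_state(); print(s['tcp_pos'],s['eef_rot'],s['contact_force'])
plan([contact('bypass',11,.0185)]+[contact('bypass',a,.0185) for a in range(17,90,6)],step=.02,dstep=7)
E
```

```text
[0.71154115 0.01757313 0.1957065 ] [ 1.79766079e+02 -4.30618916e-02 -8.93496262e+01] [0.2333911  0.07629864 0.36556576]
[[-0.072, 0.0, 0.0, 0.0], [-0.143, 0.0, 0.0, 0.0], [-0.189, -0.011, 0.0, -0.066], [-0.236, -0.017, 0.0, -0.133], [-0.283, -0.017, 0.0, -0.2]]
[[-0.046, -0.011, 0.0, -0.066], [-0.093, -0.017, 0.0, -0.133], [-0.14, -0.017, 0.0, -0.2], [-0.187, -0.013, 0.0, -0.266], [-0.233, -0.004, 0.0, -0.333]]
[[-0.046, -0.011, 0.0, -0.067], [-0.093, -0.017, 0.0, -0.133], [-0.14, -0.017, 0.0, -0.2], [-0.187, -0.013, 0.0, -0.267], [-0.233, -0.004, 0.0, -0.333]]
ends [  0.6788   0.1159   0.198  -11.47  ]
```

View pics/s1.png

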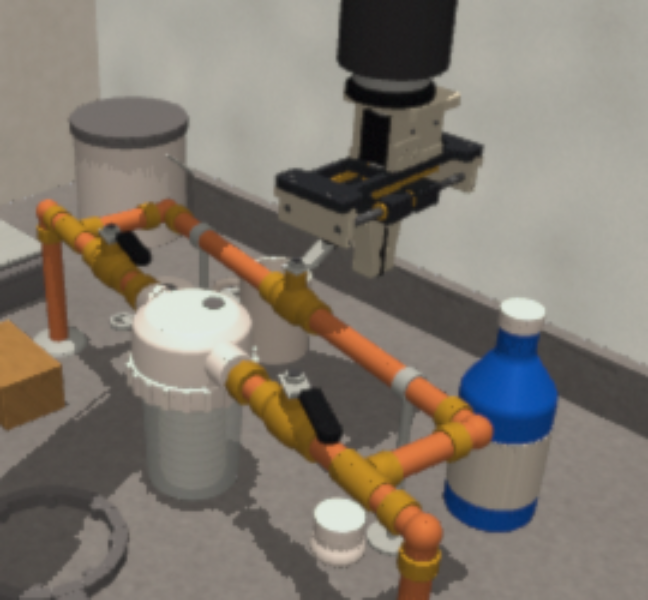

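The shut fingers (about (375,245) in the crop) are down beside the bypass grip on its −y side, clear of the detergent bottle. Now I'll sweep the lever.

Request:
{"name": "send_rows", "arguments": {"moves": [{"slide": [-0.072, 0, 0], "turn": 0, "gripper": 0}, {"slide": [-0.143, 0, 0], "turn": 0, "gripper": 0}, {"slide": [-0.189, -0.011, 0], "turn": -0.066, "gripper": 0}, {"slide": [-0.236, -0.017, 0], "turn": -0.133, "gripper": 0}, {"slide": [-0.283, -0.017, 0], "turn": -0.2, "gripper": 0}]}}

```text
time_s: 4.68
tcp_pos: [0.7171, 0.0592, 0.2]
eef_rot: [-179.8, -0.2, -71.1]
contact_force: [6.1, -7.5, -1.9]
gripper_width: 0.0001
gripper_force: 4.3
```

Request:
{"name": "send_rows", "arguments": {"moves": [{"slide": [-0.046, -0.011, 0], "turn": -0.066, "gripper": 0}, {"slide": [-0.093, -0.017, 0], "turn": -0.133, "gripper": 0}, {"slide": [-0.14, -0.017, 0], "turn": -0.2, "gripper": 0}, {"slide": [-0.187, -0.013, 0], "turn": -0.266, "gripper": 0}, {"slide": [-0.233, -0.004, 0], "turn": -0.333, "gripper": 0}]}}

```text
time_s: 5.1
tcp_pos: [0.7074, 0.0926, 0.2001]
eef_rot: [-179.8, -0.3, -41.1]
contact_force: [9.1, -8.4, -3.7]
gripper_width: 0.0004
gripper_force: 6.1
```

Request:
{"name": "send_rows", "arguments": {"moves": [{"slide": [-0.046, -0.011, 0], "turn": -0.067, "gripper": 0}, {"slide": [-0.093, -0.017, 0], "turn": -0.133, "gripper": 0}, {"slide": [-0.14, -0.017, 0], "turn": -0.2, "gripper": 0}, {"slide": [-0.187, -0.013, 0], "turn": -0.267, "gripper": 0}, {"slide": [-0.233, -0.004, 0], "turn": -0.333, "gripper": 0}]}}

```text
time_s: 5.52
tcp_pos: [0.6826, 0.116, 0.2003]
eef_rot: [-180.0, -0.5, -11.1]
contact_force: [38.2, -24.2, -17.9]
gripper_width: 0.0004
gripper_force: 21.3
```

Force has jumped from about 12 N to about 45 N, so the stop has been reached. Back off, lift, and check.

Request:
{"name": "send_rows", "arguments": {"moves": [{"slide": [0.1, 0, 0], "turn": 0, "gripper": 0}, {"slide": [0.2, 0, 0], "turn": 0, "gripper": 0}, {"slide": [0.2, 0, -0.23], "turn": 0, "gripper": 0}, {"slide": [0.2, 0, -0.45], "turn": 0, "gripper": 0}, {"slide": [0.2, 0, -0.68], "turn": 0, "gripper": 0}]}}

```text
time_s: 5.93
tcp_pos: [0.7083, 0.1113, 0.3021]
eef_rot: [-180.0, -0.1, -11.4]
contact_force: [0.9, 0.6, -0.1]
gripper_width: 0.0005
gripper_force: 0.0
```

```bash
cat >> h.py <<'E'
def angles(d,vs=STEM):
    import cv2
    m=np.load('m.npy'); dk=(d['img'].max(2)<45); res={}
    for v in vs:
        x,y,o=STEM[v]; b=[]
        for g in np.arange(-6,100,1):
            t=o+np.radians(g); c,s=np.cos(t),np.sin(t)
            q=m2w(m,[[x+r*c-w*s,y+r*s+w*c,z] for r in(.036,.094) for w in(-.009,.009) for z in(.21,.221)])
            k=np.zeros(dk.shape,np.uint8); cv2.fillConvexPoly(k,cv2.convexHull(proj(d,q).astype(np.float32)).astype(np.int32),1)
            b.append((round(float(dk[k>0].mean()),2),int(g)))
        res[v]=sorted(b)[-4:]
    return res
E
python3 - <<'E'
from h import *
from plant import optics,get_state
import cv2
json.dump([.6788+.03*np.cos(np.radians(-11.47)),.1159+.03*np.sin(np.radians(-11.47)),.3,-11.47],open('cmd.json','w'))
d=optics.capture('side'); cv2.imwrite('pics/s2.png',cv2.resize(d['img'][60:310,230:500,::-1],(648,600)))
print(angles(d)); print(angles(optics.capture('top')))
print(get_state()['tcp_pos'],json.load(open('cmd.json')))
a=contact('left',82,.040); print(a)
plan([[a[0],a[1],.3,a[3]],a])
plan([contact('left',82,.0185)]+[contact('left',x,.0185) for x in range(76,0,-6)]+[contact('left',1,.0185)],step=.02)
E
```

```text
{'left': [(0.52, 86), (0.52, 87), (0.54, 83), (0.55, 82)], 'right': [(0.6, 70), (0.6, 74), (0.61, 72), (0.62, 71)], 'bypass': [(0.6, 87), (0.6, 89), (0.61, 86), (0.62, 85)]}
{'left': [(0.62, 80), (0.62, 81), (0.63, 83), (0.63, 84)], 'right': [(0.58, 71), (0.59, 70), (0.59, 73), (0.6, 68)], 'bypass': [(0.61, 89), (0.61, 90), (0.61, 91), (0.62, 88)]}
[0.71116084 0.11164409 0.30939716] [0.7082008687728937, 0.10993435540791405, 0.3, -11.47]
[  0.584098     0.14907516   0.198      -18.44567993]
[[-0.216, -0.023, 0.0, 0.019], [-0.431, -0.046, 0.0, 0.039], [-0.647, -0.068, 0.0, 0.058], [-0.863, -0.091, 0.0, 0.078], [-0.863, -0.091, 0.227, 0.078]]
[[0.0, 0.0, 0.226, 0.0], [0.0, 0.0, 0.453, 0.0], [0.0, 0.0, 0.453, 0.0], [0.0, 0.0, 0.453, 0.0], [0.0, 0.0, 0.453, 0.0]]
ends [  0.5841   0.1491   0.198  -18.49  ]
[[-0.072, 0.0, 0.0, 0.0], [-0.143, 0.0, 0.0, 0.0], [-0.189, 0.01, 0.0, 0.066], [-0.236, 0.016, 0.0, 0.133], [-0.283, 0.017, 0.0, 0.2]]
[[-0.046, 0.01, 0.0, 0.066], [-0.093, 0.016, 0.0, 0.133], [-0.14, 0.017, 0.0, 0.2], [-0.187, 0.013, 0.0, 0.266], [-0.233, 0.004, 0.0, 0.333]]
[[-0.046, 0.01, 0.0, 0.067], [-0.093, 0.016, 0.0, 0.133], [-0.14, 0.017, 0.0, 0.2], [-0.187, 0.013, 0.0, 0.267], [-0.234, 0.004, 0.0, 0.333]]
[[-0.023, 0.005, 0.0, 0.034], [-0.023, 0.005, 0.0, 0.034], [-0.023, 0.005, 0.0, 0.034], [-0.023, 0.005, 0.0, 0.034], [-0.023, 0.005, 0.0, 0.034]]
ends [  0.4996   0.2159   0.198  -99.49  ]
```

View pics/s2.png

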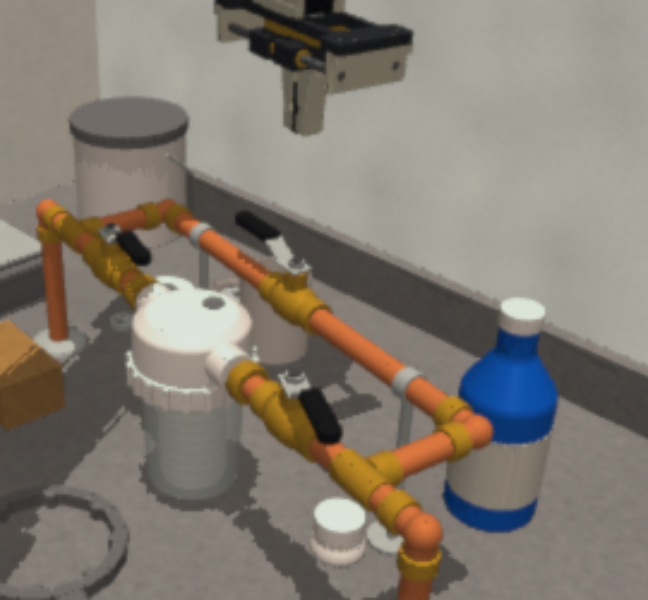

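The bypass lever now lies along its pipe (grip at (258,225) in the crop, fitted at about 88–90°), and nothing else has moved. Next is the left valve.

Request:
{"name": "send_rows", "arguments": {"moves": [{"slide": [-0.216, -0.023, 0], "turn": 0.019, "gripper": 0}, {"slide": [-0.431, -0.046, 0], "turn": 0.039, "gripper": 0}, {"slide": [-0.647, -0.068, 0], "turn": 0.058, "gripper": 0}, {"slide": [-0.863, -0.091, 0], "turn": 0.078, "gripper": 0}, {"slide": [-0.863, -0.091, 0.227], "turn": 0.078, "gripper": 0}]}}

```text
time_s: 6.45
tcp_pos: [0.5839, 0.1526, 0.2752]
eef_rot: [-179.4, -0.6, -18.4]
contact_force: [1.8, 1.1, 2.1]
gripper_width: 0.0005
gripper_force: 0.0
```

Request:
{"name": "send_rows", "arguments": {"moves": [{"slide": [0, 0, 0.15], "turn": 0, "gripper": 0}, {"slide": [0, 0, 0.3], "turn": 0, "gripper": 0}, {"slide": [0, 0, 0.453], "turn": 0, "gripper": 0}, {"slide": [0, 0, 0.453], "turn": 0, "gripper": 0}, {"slide": [0, 0, 0.453], "turn": 0, "gripper": 0}]}}

```text
time_s: 6.87
tcp_pos: [0.5841, 0.15, 0.1984]
eef_rot: [180.0, -0.0, -18.4]
contact_force: [0.4, 1.4, 0.5]
gripper_width: 0.0006
gripper_force: 0.0
```

Request:
{"name": "send_rows", "arguments": {"moves": [{"slide": [-0.072, 0, 0], "turn": 0, "gripper": 0}, {"slide": [-0.143, 0, 0], "turn": 0, "gripper": 0}, {"slide": [-0.189, 0.01, 0], "turn": 0.066, "gripper": 0}, {"slide": [-0.236, 0.016, 0], "turn": 0.133, "gripper": 0}, {"slide": [-0.283, 0.017, 0], "turn": 0.2, "gripper": 0}]}}

```text
time_s: 7.28
tcp_pos: [0.5448, 0.161, 0.1998]
eef_rot: [-179.7, -0.2, -36.8]
contact_force: [11.9, -2.2, -6.7]
gripper_width: 0.0002
gripper_force: 5.0
```

Request:
{"name": "send_rows", "arguments": {"moves": [{"slide": [-0.046, 0.01, 0], "turn": 0.066, "gripper": 0}, {"slide": [-0.093, 0.016, 0], "turn": 0.133, "gripper": 0}, {"slide": [-0.14, 0.017, 0], "turn": 0.2, "gripper": 0}, {"slide": [-0.187, 0.013, 0], "turn": 0.266, "gripper": 0}, {"slide": [-0.233, 0.004, 0], "turn": 0.333, "gripper": 0}]}}

```text
time_s: 7.7
tcp_pos: [0.5162, 0.1809, 0.2]
eef_rot: [-179.7, -0.1, -66.8]
contact_force: [9.0, -5.6, -2.1]
gripper_width: 0.0004
gripper_force: 4.1
```

Request:
{"name": "send_rows", "arguments": {"moves": [{"slide": [-0.046, 0.01, 0], "turn": 0.067, "gripper": 0}, {"slide": [-0.093, 0.016, 0], "turn": 0.133, "gripper": 0}, {"slide": [-0.14, 0.017, 0], "turn": 0.2, "gripper": 0}, {"slide": [-0.187, 0.013, 0], "turn": 0.267, "gripper": 0}, {"slide": [-0.234, 0.004, 0], "turn": 0.333, "gripper": 0}]}}

```text
time_s: 8.12
tcp_pos: [0.5005, 0.2122, 0.2]
eef_rot: [-179.8, 0.0, -96.7]
contact_force: [5.3, -6.8, 0.7]
gripper_width: 0.0006
gripper_force: 3.3
```

Request:
{"name": "send_rows", "arguments": {"moves": [{"slide": [-0.012, 0.003, 0], "turn": 0.017, "gripper": 0}, {"slide": [-0.023, 0.005, 0], "turn": 0.034, "gripper": 0}, {"slide": [-0.033, 0.005, 0], "turn": 0.04, "gripper": 0}, {"slide": [-0.04, 0.005, 0], "turn": 0.045, "gripper": 0}, {"slide": [-0.04, 0.005, 0], "turn": 0.045, "gripper": 0}]}}

```text
time_s: 8.53
tcp_pos: [0.4999, 0.2183, 0.1999]
eef_rot: [-179.9, 0.0, -100.5]
contact_force: [-0.4, -5.0, 4.3]
gripper_width: 0.0002
gripper_force: 2.5
```

Request:
{"name": "send_rows", "arguments": {"moves": [{"slide": [-0.01, 0, 0], "turn": 0, "gripper": 0}, {"slide": [-0.02, 0, 0], "turn": 0, "gripper": 0}, {"slide": [-0.03, 0, 0], "turn": 0, "gripper": 0}, {"slide": [-0.03, 0, 0], "turn": 0, "gripper": 0}, {"slide": [-0.03, 0, 0], "turn": 0, "gripper": 0}]}}

```text
time_s: 8.95
tcp_pos: [0.4998, 0.219, 0.1998]
eef_rot: [-180.0, -0.3, -100.5]
contact_force: [-1.1, -17.3, 9.4]
gripper_width: 0.0004
gripper_force: 9.1
```

Request:
{"name": "send_rows", "arguments": {"moves": [{"slide": [-0.01, 0, 0], "turn": 0, "gripper": 0}, {"slide": [-0.02, 0, 0], "turn": 0, "gripper": 0}, {"slide": [-0.02, 0, 0], "turn": 0, "gripper": 0}, {"slide": [-0.02, 0, 0], "turn": 0, "gripper": 0}, {"slide": [-0.02, 0, 0], "turn": 0, "gripper": 0}]}}

```text
time_s: 9.37
tcp_pos: [0.4998, 0.2192, 0.1998]
eef_rot: [180.0, -0.6, -100.5]
contact_force: [-1.3, -28.4, 13.2]
gripper_width: 0.0003
gripper_force: 13.9
```

The TCP has stopped and the force keeps rising, so this is the hard stop. Back off, lift and plan the right valve.

Request:
{"name": "send_rows", "arguments": {"moves": [{"slide": [0.1, 0, 0], "turn": 0, "gripper": 0}, {"slide": [0.2, 0, 0], "turn": 0, "gripper": 0}, {"slide": [0.2, 0, -0.2], "turn": 0, "gripper": 0}, {"slide": [0.2, 0, -0.4], "turn": 0, "gripper": 0}, {"slide": [0.2, 0, -0.4], "turn": 0, "gripper": 0}]}}

```text
time_s: 9.78
tcp_pos: [0.4982, 0.1978, 0.2646]
eef_rot: [-179.5, 0.4, -100.4]
contact_force: [1.4, 1.5, 1.3]
gripper_width: 0.0007
gripper_force: 0.0
```

```bash
python3 - <<'E'
from h import *
from plant import optics,get_state
s=get_state(); p=s['tcp_pos']; print(p,s['eef_rot'])
print(angles(optics.capture('side'))); print(angles(optics.capture('top')))
json.dump([*p[:2],.26,s['eef_rot'][2]],open('cmd.json','w'))
a=contact('right',71,.042); print(a)
plan([[a[0],a[1],.26,a[3]],a],step=.035)
plan([contact('right',71,.0185)]+[contact('right',x,.0185) for x in range(65,0,-6)],step=.024)
E
```

```text
[0.49824695 0.19781536 0.26455404] [-179.54424708    0.43511697 -100.44430108]
{'left': [(0.52, -5), (0.52, -4), (0.52, -1), (0.53, 6)], 'right': [(0.58, 74), (0.59, 70), (0.6, 71), (0.6, 72)], 'bypass': [(0.59, 87), (0.59, 89), (0.6, 86), (0.62, 85)]}
{'left': [(0.78, -3), (0.81, -4), (0.83, -5), (0.84, -6)], 'right': [(0.62, 71), (0.63, 70), (0.63, 73), (0.65, 68)], 'bypass': [(0.6, 89), (0.6, 91), (0.61, 88), (0.61, 90)]}
[  0.51694906  -0.14888679   0.198      -29.44567993]
[[0.205, -0.049, 0.0, -0.072], [0.409, -0.098, 0.0, -0.143], [0.614, -0.148, 0.0, -0.215], [0.818, -0.197, 0.0, -0.287], [0.818, -0.197, 0.0, -0.287]]
[[0.206, 0.045, 0.0, -0.072], [0.411, 0.09, 0.0, -0.143], [0.617, 0.135, 0.0, -0.215], [0.823, 0.179, 0.0, -0.287], [0.823, 0.179, 0.0, -0.287]]
[[0.165, 0.13, 0.0, -0.071], [0.331, 0.26, 0.0, -0.143], [0.496, 0.39, 0.0, -0.215], [0.496, 0.39, 0.207, -0.215], [0.496, 0.39, 0.413, -0.215]]
ends [  0.5169  -0.1489   0.198  -29.4343]
[[-0.157, 0.0, 0.0, 0.0], [-0.203, 0.011, 0.0, 0.067], [-0.249, 0.016, 0.0, 0.133], [-0.297, 0.017, 0.0, 0.2], [-0.344, 0.013, 0.0, 0.267]]
[[-0.046, 0.01, 0.0, 0.066], [-0.092, 0.016, 0.0, 0.133], [-0.14, 0.016, 0.0, 0.2], [-0.187, 0.012, 0.0, 0.266], [-0.233, 0.003, 0.0, 0.333]]
[[-0.046, 0.011, 0.0, 0.067], [-0.093, 0.016, 0.0, 0.133], [-0.093, 0.016, 0.0, 0.133], [-0.093, 0.016, 0.0, 0.133], [-0.093, 0.016, 0.0, 0.133]]
ends [ 4.45900e-01 -8.38000e-02  1.98000e-01 -9.54043e+01]
```

Request:
{"name": "send_rows", "arguments": {"moves": [{"slide": [0.205, -0.049, 0], "turn": -0.072, "gripper": 0}, {"slide": [0.409, -0.098, 0], "turn": -0.143, "gripper": 0}, {"slide": [0.614, -0.148, 0], "turn": -0.215, "gripper": 0}, {"slide": [0.818, -0.197, 0], "turn": -0.287, "gripper": 0}, {"slide": [0.818, -0.197, 0], "turn": -0.287, "gripper": 0}]}}

```text
time_s: 10.3
tcp_pos: [0.5015, 0.067, 0.257]
eef_rot: [179.9, 0.0, -74.2]
contact_force: [-0.3, 1.0, 0.7]
gripper_width: 0.0004
gripper_force: 0.0
```

Request:
{"name": "send_rows", "arguments": {"moves": [{"slide": [0.206, 0.045, 0], "turn": -0.072, "gripper": 0}, {"slide": [0.411, 0.09, 0], "turn": -0.143, "gripper": 0}, {"slide": [0.617, 0.135, 0], "turn": -0.215, "gripper": 0}, {"slide": [0.823, 0.179, 0], "turn": -0.287, "gripper": 0}, {"slide": [0.823, 0.179, 0], "turn": -0.287, "gripper": 0}]}}

```text
time_s: 10.72
tcp_pos: [0.5086, -0.0588, 0.2568]
eef_rot: [180.0, 0.0, -48.4]
contact_force: [0.8, -0.3, -0.5]
gripper_width: 0.0005
gripper_force: 0.0
```

Request:
{"name": "send_rows", "arguments": {"moves": [{"slide": [0.165, 0.13, 0], "turn": -0.071, "gripper": 0}, {"slide": [0.331, 0.26, 0], "turn": -0.143, "gripper": 0}, {"slide": [0.496, 0.39, 0], "turn": -0.215, "gripper": 0}, {"slide": [0.496, 0.39, 0], "turn": -0.215, "gripper": 0}, {"slide": [0.496, 0.39, 0.1], "turn": -0.215, "gripper": 0}]}}

```text
time_s: 11.13
tcp_pos: [0.5154, -0.1514, 0.2442]
eef_rot: [-179.9, -0.2, -29.6]
contact_force: [0.5, 0.6, 0.8]
gripper_width: 0.0007
gripper_force: 0.0
```

Request:
{"name": "send_rows", "arguments": {"moves": [{"slide": [0, 0, 0.15], "turn": 0, "gripper": 0}, {"slide": [0, 0, 0.313], "turn": 0, "gripper": 0}, {"slide": [0, 0, 0.313], "turn": 0, "gripper": 0}, {"slide": [-0.04, 0, 0.313], "turn": 0, "gripper": 0}, {"slide": [-0.08, 0, 0.313], "turn": 0, "gripper": 0}]}}

```text
time_s: 11.55
tcp_pos: [0.504, -0.1438, 0.1965]
eef_rot: [180.0, -0.0, -29.5]
contact_force: [-0.6, 1.0, -0.1]
gripper_width: 0.0005
gripper_force: 0.0
```

Request:
{"name": "send_rows", "arguments": {"moves": [{"slide": [-0.077, 0, 0], "turn": 0, "gripper": 0}, {"slide": [-0.123, 0.011, 0], "turn": 0.067, "gripper": 0}, {"slide": [-0.169, 0.016, 0], "turn": 0.133, "gripper": 0}, {"slide": [-0.217, 0.017, 0], "turn": 0.2, "gripper": 0}, {"slide": [-0.264, 0.013, 0], "turn": 0.267, "gripper": 0}]}}

```text
time_s: 11.97
tcp_pos: [0.4703, -0.1262, 0.1976]
eef_rot: [-179.7, -0.3, -53.8]
contact_force: [8.6, -4.8, -5.6]
gripper_width: 0.0012
gripper_force: 4.6
```

Request:
{"name": "send_rows", "arguments": {"moves": [{"slide": [-0.046, 0.01, 0], "turn": 0.066, "gripper": 0}, {"slide": [-0.092, 0.016, 0], "turn": 0.133, "gripper": 0}, {"slide": [-0.14, 0.016, 0], "turn": 0.2, "gripper": 0}, {"slide": [-0.187, 0.012, 0], "turn": 0.266, "gripper": 0}, {"slide": [-0.233, 0.003, 0], "turn": 0.333, "gripper": 0}]}}

```text
time_s: 12.38
tcp_pos: [0.4484, -0.0984, 0.1977]
eef_rot: [-179.7, -0.1, -83.7]
contact_force: [5.7, -7.0, -2.4]
gripper_width: 0.0005
gripper_force: 3.2
```

Request:
{"name": "send_rows", "arguments": {"moves": [{"slide": [-0.046, 0.011, 0], "turn": 0.067, "gripper": 0}, {"slide": [-0.075, 0.016, 0], "turn": 0.11, "gripper": 0}, {"slide": [-0.093, 0.016, 0], "turn": 0.133, "gripper": 0}, {"slide": [-0.093, 0.016, 0], "turn": 0.133, "gripper": 0}, {"slide": [-0.093, 0.016, 0], "turn": 0.133, "gripper": 0}]}}

```text
time_s: 12.8
tcp_pos: [0.4434, -0.0845, 0.197]
eef_rot: [-179.9, 0.0, -95.4]
contact_force: [-0.6, 0.1, -0.0]
gripper_width: 0.0008
gripper_force: 0.2
```

Request:
{"name": "send_rows", "arguments": {"moves": [{"slide": [-0.02, 0.003, 0], "turn": 0.028, "gripper": 0}, {"slide": [-0.04, 0.004, 0], "turn": 0.056, "gripper": 0}, {"slide": [-0.05, 0.004, 0], "turn": 0.056, "gripper": 0}, {"slide": [-0.06, 0.004, 0], "turn": 0.056, "gripper": 0}, {"slide": [-0.06, 0.004, 0], "turn": 0.056, "gripper": 0}]}}

```text
time_s: 13.22
tcp_pos: [0.4426, -0.0765, 0.1964]
eef_rot: [180.0, -0.1, -100.4]
contact_force: [-2.2, -3.2, 3.3]
gripper_width: 0.0006
gripper_force: 2.3
```

Request:
{"name": "send_rows", "arguments": {"moves": [{"slide": [-0.01, 0, 0], "turn": 0, "gripper": 0}, {"slide": [-0.02, 0, 0], "turn": 0, "gripper": 0}, {"slide": [-0.03, 0, 0], "turn": 0, "gripper": 0}, {"slide": [-0.03, 0, 0], "turn": 0, "gripper": 0}, {"slide": [-0.03, 0, 0], "turn": 0, "gripper": 0}]}}

```text
time_s: 13.63
tcp_pos: [0.4426, -0.0754, 0.1965]
eef_rot: [179.9, -0.4, -100.4]
contact_force: [-0.1, -24.3, 2.1]
gripper_width: 0.0008
gripper_force: 11.5
```

The right lever is against its stop too: 24 N with almost no movement. Back off, lift, move clear and check all three.

Request:
{"name": "send_rows", "arguments": {"moves": [{"slide": [0.1, 0, 0], "turn": 0, "gripper": 0}, {"slide": [0.2, 0, 0], "turn": 0, "gripper": 0}, {"slide": [0.2, 0, -0.25], "turn": 0, "gripper": 0}, {"slide": [0.2, 0, -0.5], "turn": 0, "gripper": 0}, {"slide": [0.3, 0, -0.7], "turn": 0, "gripper": 0}]}}

```text
time_s: 14.05
tcp_pos: [0.4363, -0.1151, 0.3035]
eef_rot: [-179.9, 0.0, -100.4]
contact_force: [2.1, 0.4, 0.4]
gripper_width: 0.0002
gripper_force: 0.0
```

Request:
{"name": "send_rows", "arguments": {"moves": [{"slide": [0.2, 0, 0], "turn": 0, "gripper": 0}, {"slide": [0.4, 0, 0], "turn": 0, "gripper": 0}, {"slide": [0.6, 0, 0], "turn": 0, "gripper": 0}, {"slide": [0.8, 0, 0], "turn": 0, "gripper": 0}, {"slide": [1, 0, 0], "turn": 0, "gripper": 0}]}}

```text
time_s: 14.47
tcp_pos: [0.4082, -0.2641, 0.3014]
eef_rot: [-179.9, 0.0, -100.4]
contact_force: [0.3, 0.8, -0.8]
gripper_width: 0.0003
gripper_force: 0.0
```

```bash
python3 - <<'E'
from h import *
from plant import optics,get_state
import cv2
t=optics.capture('top');s=optics.capture('side')
print(angles(t)); print(angles(s)); print(get_state()['tcp_pos'])
cv2.imwrite('pics/t3.png',cv2.resize(t['img'][110:330,170:490,::-1],(800,550)))
E
```

```text
{'left': [(0.68, -3), (0.68, 0), (0.69, -1), (0.7, -2)], 'right': [(0.89, 75), (0.89, 76), (0.89, 79), (0.89, 80)], 'bypass': [(0.61, 91), (0.62, 88), (0.62, 89), (0.62, 90)]}
{'left': [(0.49, -5), (0.49, -1), (0.49, 6), (0.49, 9)], 'right': [(0.59, 3), (0.59, 5), (0.6, -3), (0.6, 1)], 'bypass': [(0.55, 87), (0.55, 89), (0.56, 86), (0.58, 85)]}
[ 0.40774759 -0.26574033  0.30076974]
```

View pics/t3.png

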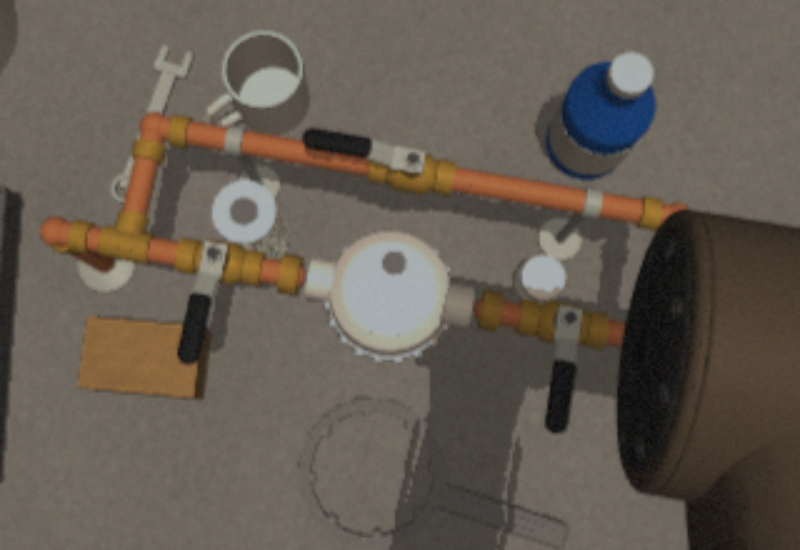

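All three levers look right in the view: bypass along its pipe (337,141), left (193,328) and right (562,395) square across, bystanders unmoved. One finer angle check from the grip blobs before handing in.

```bash
python3 - <<'E'
from h import *
from plant import optics
import cv2
m=np.load('m.npy'); t=optics.capture('top')
M=R.from_euler('xyz',t['attitude'],degrees=True).as_matrix()
dk=(t['img'].max(2)<42).astype(np.uint8)
n,l,st,ce=cv2.connectedComponentsWithStats(dk)
for v,g in(('left',0),('right',0),('bypass',90)):
    q=proj(t,m2w(m,lever(v,np.radians(g),.065)))[0]
    i=min((i for i in range(1,n) if 40<st[i,4]<800),key=lambda i:np.hypot(*(ce[i]-q)))
    ys,xs=np.nonzero(l==i)
    r=np.c_[xs,ys,np.ones(len(xs))]@np.linalg.inv(t['intrinsics']).T@M.T
    w=t['origin']+r*((.218-t['origin'][2])/r[:,2:])
    c,s=np.cos(m[2]),np.sin(m[2]); d=w[:,:2]-m[:2]; d=np.c_[c*d[:,0]+s*d[:,1],-s*d[:,0]+c*d[:,1]]
    x,y,o=STEM[v]; e=d.mean(0)-[x,y]; ax=np.linalg.svd(d-d.mean(0),full_matrices=False)[2][0]
    f=lambda u:round(float(np.degrees(np.arctan2(u[1],u[0])-o)+180)%360-180,1)
    print(v,st[i,4],'from stem',f(e),'axis',f(ax),f(-ax),'r',np.hypot(*e).round(4))
E
```

```text
left 225 from stem -2.9 axis 1.6 -178.4 r 0.0634
right 235 from stem -4.7 axis -0.4 179.6 r 0.0623
bypass 190 from stem 89.3 axis -89.7 90.3 r 0.0693
```

```bash
python3 -c "
from plant import order
print(order.close_job())"
```

```text
the job is handed in; nothing more can be done
None
```

The filter is on bypass and the job is handed in: I pushed the bypass lever fully open first, then the left and right levers fully shut, each to its hard stop, with no sign in the pictures of anything else moving.

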